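# Turn the tube carousel to the barcode reader and scan

## Robot

A 6-joint arm with a two-finger parallel gripper is mounted at the origin on the work surface. World frame = base frame: x ahead of the robot, y to its left, z up, the work surface at z = 0. Lengths are in m, angles in rad, forces in N, time in s.
With the tool pointing down it reaches from about 0.35 to 0.775 m from the base axis. Payload 5.5 kg.
Tool frame: the origin (TCP) lies midway between the tips of the shut fingers; the grasp point (between the pads) lies 19 mm behind it (bot.hold_point_z is the distance from the TCP to the grasp point, in m); z points along the fingers, y is the line along which they close (so a half turn about z gives the same grasp; the last joint's range is limited). The gripper opens to 85 mm and grips with 20 to 120 N. Pads are 22 mm wide; open, the fingers measure 114 mm over their backs; the gripper's body (76 mm by 85 mm) begins 54 mm behind the grasp point. The pads swing forward as they close: fully open they stand 13 mm farther back than shut.
Start: joints at [-1.485, 0.313, 0.046, 1.304, 0, 1.431], TCP at [0.129, -0.56, 0.231] pointing down, gripper open.
Joint ranges: [-2.76, 2.76], [-0.86, 1.69], [-1.03, 1.26], [-2.2, 2.34], [-1.47, 1.5], [-3.14, 3.14]. Speed limits (rad/s): [2.57, 2.57, 3.14, 3.14, 3.14, 3.14].

## Interface

Orientations are given as a rotation vector (axis times angle).
In Python, from plant import bot gives the robot as it stands. The module is installed in compiled form; this text tells all that it offers.
- The arm moves only by the tool jog_arm, never from a script. Its argument "plan" is text: rows parted by semicolons, each of 4 numbers parted by spaces: the shift along the tool's x, y, z in mm, then the turn about the tool's z in degrees. A call has 1 to 20 rows; each row shifts and turns the commanded pose from where the row before left it, along the tool's axes as they then stand; what a row does not reach is not made up. A row lasts 1/12 s, in which the tool goes at most 41.7 mm and 7.16 degrees, less where a joint would pass 70% of its speed; a pose out of reach is approached as far as the arm can. A call with a gripper value outside its range is refused whole. "jaw" is the finger opening in mm, from 0 to 85.4, set as the call begins (left out, the last holds). The fingers move at their own pace and stop on an object; "force" is the grip in N (left out, the last holds). Time passes only in rows, so rows that do not move let the fingers close. It gives the time, the measured TCP pose, the force, the opening and the grip force at its end, in the units of the state.
- bot.observe(): the state, without advancing time (a new reading comes with each control period).
- bot.camera(name): name is "scene" or "top"; returns the picture (420x560x3 uint8, red, green, blue); there is no depth.
- bot.camera_info(name): a dict with "K" (3x3 intrinsics, pixels), "k1" (the pictures are not rectified: a ray, as slopes to the right and down, at radius r is drawn at 1 + k1 r^2 times it, then the intrinsics apply), "world_from_camera" (4x4, takes a point from camera to world coordinates). Camera axes: x right, y down, z forward; pixel columns grow to the right and rows downward; lengths in m; the calibration is good to about 2 mm. A picture is of the moment at which its call begins. camera_info takes no time and is no camera call.
- bot.finish_job(): hands the job in; it is judged then, once.
Trained networks look in the newest picture that a camera, given by its name, has taken for a name from the list of things; names that differ only in an ending like _2 or _b are one class to them, and where a whole thing is asked for, a point or a joint stands for the part that bears it (a point fixed in the world has none). Each returns a list of dicts, best first, with "score" (0 to 1); they miss things now and then, are a little off and sometimes report something else, mostly with a low value. They report only what shows in the picture. A call takes as long as a camera call. They do not tell look-alikes from the thing itself.
- bot.boxes_of(label, camera): "location" ([x, y, z] in m, in the coordinates of the camera as it stood for that picture, good to about 4 mm: the middle of the surface that is visible of it).
- bot.tip_of(label, camera): "location" ([x, y, z] in m, in the coordinates of the camera as it stood for that picture, good to about 4 mm: a listed point, or the origin of a listed thing).
The state is a dict: "time": time; "joint_pos": joint angles; "qvel": joint speeds; "tau": joint torques, N m; "tool_pos": TCP position; "orientation": TCP orientation; "ft_force": force on the tool from outside, world axes, zero at the start; "wrist_torque": the same for the moment, N m; "gripper_width": opening from 0.0 (shut) to 1.0 (fully open); "finger_force": force on a finger pad.
Only numpy, scipy, OpenCV 4.12 (cv2) and the standard library are available. Lean on these libraries where they do the work, as an engineer would, in place of code of your own. Each camera call takes 0.05 s, during which the arm holds its last target. There are 200 camera calls.

## Task

On the white reading station, push a spoke of the tube carousel round with a fingertip until the purple-capped tube stands squarely in front of the grey reader's window, in line with the index mark; then press the green button on top of the reader all the way down, let it come back up and move clear. Push only on the carousel itself: do not push, squeeze or lift the glass tubes hanging in it. Do not press the button before the purple tube is in place, and leave the meter, the specimen jar and the mouse alone.

Things in the scene. Friction and masses are not known exactly. Their poses are not given: they have to be found in the camera images.
- station: Fixed white reading station, at another place and yaw every time. Origin: on the table, on the carousel's vertical axis, under the centre of its round base plate (radius 125 mm, 12 mm thick). z up; +y points from the carousel's axis to the reader. A slim column (radius 16 mm) on the axis carries the carousel.
- reader_top (a point): Front end of the white index line on top of the reader, 130 mm from the carousel's axis. The reader is a grey tower, 76 mm wide, reaching from 130 to 200 mm from that axis, top 115 mm above the table; its black window faces the carousel. A black index line on the base plate points the same way.
- rotor: The carousel: hub of radius 20 mm and height 30 mm with four level aluminium spokes along its own +x, +y, -x, -y. Origin: on the axis at the underside of hub and spokes, 75 mm above the table; axes turn with it. Spokes are 12 mm wide, 20 mm high (75 to 95 mm above the table), clear to push from 20 to 85 mm from the axis; a tube holder is at each end.
- rotor_hub (a point): Centre of the hub's top, 109 mm above the table, on the axis. The carousel turns either way, over a turn, without stops, detents or spring, against about 0.08 N m of friction, and stays where it is left. Tube holders are 30 mm square, centre 100 mm from the axis, top 95 mm above the table. The space between spokes is free down to the base plate.
- tube_purple: Loose 16 mm glass tube with white label and PURPLE cap, hanging by its cap in one of the four holders (which one varies) with about 1 mm of play. Origin: bottom of the tube, on its axis, 25 mm above the table; tube 70 mm, cap 22 mm across and 16 mm high above it, cap top 111 mm above the table.
- purple_cap (a point): Centre of the purple cap's top, 111 mm above the table.
- tube_red: The same tube with a red cap, in another holder. Origin at its bottom.
- tube_gold: The same tube with a yellow-gold cap, in another holder. Origin at its bottom.
- tube_sky: The same tube with a light blue cap, in another holder. Origin at its bottom.
- read_spot (a point): Fixed point of the station in front of the reader's window, on the index line, 100 mm from the carousel's axis and 110 mm above the table: the purple cap must stand here.
- scan_button (a joint): Travel of the green spring button on top of the reader: 0 up, 0.006 m fully down; it takes about 5 N to push it fully down, and it springs back.
- scan_button_top (a point): Centre of the top face of the green button (radius 16 mm) on the reader's top; it is pressed straight down.
- meter: Bystander: black hand-held blood meter lying flat, 95 x 55 x 20 mm, loose. Origin: centre of its underside.
- specimen_jar: Bystander: specimen jar with orange lid, radius 29 mm, height 65 mm, loose. Origin: centre of its underside.
- mouse: Bystander: black computer mouse, 100 x 60 x 34 mm, loose. Origin: centre of its underside.
Things that resemble listed ones, but are neither listed nor needed, are in the scene too. Leave any pink look-alike of the tube_purple alone. What is shaped like the tube_sky but black is not meant.

How it is judged:
By the outcome, as a careful person would: the job done as asked, in the order asked, and still so for the second after the job is handed in, with the robot touching nothing.
It also fails if it takes over 58 s, if anything falls off the work surface, if the arm or the gripper's body presses on something with over 40 N, if the wrist force passes 120 N, or if a joint passes its speed limit or range.

## Working session

There is one attempt and no reset: what is moved stays moved. The work goes in short steps, Python scripts to look and compute and a tool call to move; the robot and the scene stay as the last step left them, time stands still between calls to the robot, and variables do not carry over. Pictures are saved under pics/ and viewed, at most 10 in all, crops included, and the job is handed in when it is done.

Besides the shell and the picture viewer there is one more tool, called after "Request:" by a JSON object that holds its "method" and its "body", one argument or row to a line. jog_arm: Moves the arm, as the interface text tells. Its arguments: {"type":"object","properties":{"plan":{"type":"string"},"jaw":{"type":"number"},"force":{"type":"number"}},"required":["plan"]}

```bash
mkdir -p pics; cat > h.py <<'E'
import numpy as np, cv2
from plant import bot
def w(cam,p):
    T=bot.camera_info(cam)["world_from_camera"]; return (np.array(T)@np.r_[p,1])[:3]
def ray(cam,uv,z):
    i=bot.camera_info(cam);K=np.array(i["K"]);T=np.array(i["world_from_camera"])
    d=np.array([(uv[0]-K[0,2])/K[0,0],(uv[1]-K[1,2])/K[1,1]]);s=d.copy()
    for _ in range(20): s=d/(1+i["k1"]*(s@s))
    r=T[:3,:3]@np.r_[s,1];o=T[:3,3];return o+r*(z-o[2])/r[2]
def px(cam,P):
    i=bot.camera_info(cam);K=np.array(i["K"]);T=np.linalg.inv(i["world_from_camera"])
    c=T@np.r_[P,1];s=c[:2]/c[2];s=s*(1+i["k1"]*(s@s));return (K@np.r_[s,1])[:2]
E
cat > look.py <<'E'
from h import *
import sys
ims=[bot.camera(c) for c in("scene","top")]
for c,im in zip(("scene","top"),ims):
    cv2.imwrite(f"pics/{c}0.png",im[...,::-1])
    for l in ["reader_top","rotor_hub","purple_cap","station","rotor","scan_button_top","tube_purple","tube_red","tube_gold","tube_sky","meter","specimen_jar","mouse"]:
        for d in bot.tip_of(l,c)[:3]:
            P=w(c,d["location"]);print(c,l,round(d["score"],2),P.round(3),px(c,P).round())
print(bot.observe())
E
python3 look.py
```

```text
scene reader_top 0.66 [ 0.544 -0.021  0.111] [285. 209.]
scene rotor_hub 0.95 [ 0.544 -0.148  0.104] [227. 219.]
scene purple_cap 0.59 [ 0.37  -0.156  0.084] [216. 174.]
scene station 0.91 [ 0.546 -0.15  -0.002] [231. 251.]
scene rotor 0.57 [ 0.546 -0.15   0.074] [228. 230.]
scene rotor 0.39 [ 0.572 -0.248  0.024] [187. 260.]
scene scan_button_top 0.47 [0.545 0.019 0.138] [303. 197.]
scene scan_button_top 0.21 [ 0.547 -0.154  0.075] [226. 230.]
scene tube_purple 0.77 [ 0.372 -0.157 -0.   ] [220. 199.]
scene tube_purple 0.64 [ 0.452 -0.182  0.027] [212. 216.]
scene tube_purple 0.25 [ 0.545 -0.155  0.076] [225. 229.]
scene tube_red 0.63 [ 0.573 -0.247  0.026] [188. 260.]
scene tube_gold 0.57 [ 0.518 -0.055  0.023] [269. 229.]
scene tube_sky 0.77 [ 0.645 -0.123  0.024] [248. 277.]
scene tube_sky 0.74 [ 0.728 -0.117 -0.001] [257. 315.]
scene tube_sky 0.61 [ 0.543 -0.147  0.106] [227. 218.]
scene meter 0.92 [ 0.491  0.272 -0.001] [396. 207.]
scene specimen_jar 0.63 [ 0.643  0.316 -0.004] [436. 251.]
scene mouse 0.71 [ 0.468 -0.41   0.001] [118. 243.]
top reader_top 0.66 [ 0.547 -0.017  0.
[... 934 characters left out ...]
': 1.4, 'joint_pos': array([-1.48458199e+00,  3.13181569e-01,  4.61030090e-02,  1.30358002e+00,
       -1.56705175e-05,  1.43119120e+00]), 'qvel': array([2.32093907e-04, 2.14545907e-04, 7.51298709e-04, 1.92919575e-03,
       6.07494566e-05, 9.83457506e-04]), 'tau': array([ 1.70933145e-04, -4.80468035e+01,  2.98804075e+01,  5.01063187e-04,
       -2.33859437e-04,  1.01676696e-05]), 'tool_pos': array([ 0.12873292, -0.5604558 ,  0.23133491]), 'orientation': array([ 3.12145205e+00,  3.53947709e-01, -3.03804843e-05]), 'ft_force': array([-0.06934002, -1.14713518, -0.44101562]), 'wrist_torque': array([ 0.04935858, -0.00990904, -0.04727999]), 'finger_force': 0.0, 'gripper_width': 1.0037829228626514}
```

```bash
python3 - <<'E'
import cv2
a=cv2.imread("pics/top0.png")[120:300,220:420];cv2.imwrite("pics/c1.png",cv2.resize(a,(660,594),interpolation=cv2.INTER_CUBIC))
E
```

```text
(no output)
```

View pics/scene0.png

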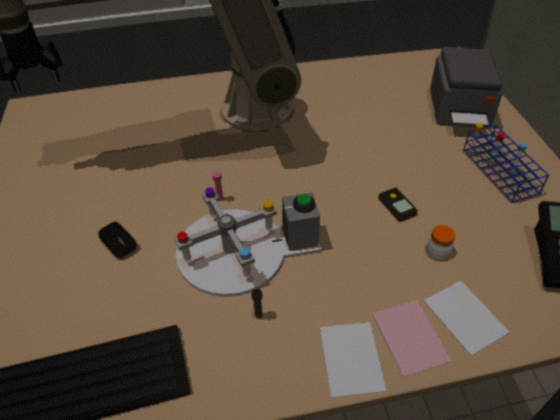

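View pics/c1.png

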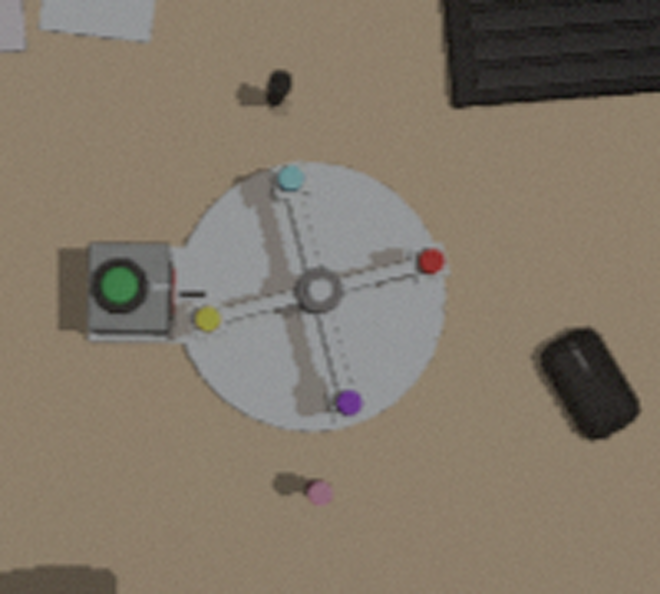

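The purple target is the cap in the carousel holder, at top-view pixel (325,242), crop (348,402). It could be mistaken for the pink tube standing on the table, top (317,269), which is the look-alike. The black tube near (305,146) is not wanted either. The red, gold and sky caps sit in the other holders, and the reader is to the left (+y). Next I refine the positions from the colours.

```bash
cat > meas.py <<'E'
from h import *
R={}
def run(show=True):
    out={}
    for c in("scene","top"):
        hsv=cv2.cvtColor(bot.camera(c),cv2.COLOR_RGB2HSV)
        for n,lo,hi,P0,z in [("purple",125,142,None,.111),("gold",22,32,None,.111),("sky",85,100,None,.111),("red",172,183,None,.111),("green",50,70,None,.135)]:
            h=hsv[...,0].astype(int); h=np.where(h<8,h+180,h) if n=="red" else h
            m=((h>=lo)&(h<=hi)&(hsv[...,1]>90)&(hsv[...,2]>50)).astype(np.uint8)
            k,L,S,C=cv2.connectedComponentsWithStats(m)
            for i in range(1,k):
                P=ray(c,C[i],z)
                if S[i,4]>=12 and np.hypot(P[0]-.546,P[1]+.12)<.2:
                    print(c,n,S[i,4],C[i].round(1),P.round(4)); out[c,n]=P
    return out
if __name__=="__main__":
    o=run()
    for c in("scene","top"):
        try:
            A=(o[c,"purple"]+o[c,"sky"]+o[c,"red"]+o[c,"gold"])/4
            print(c,"axis",A.round(4))
            for n in("purple","gold","sky","red","green"):
                d=o[c,n]-A;print(n,np.hypot(*d[:2]).round(4),np.degrees(np.arctan2(d[1],d[0])).round(1))
        except KeyError as e:print(c,e)
        for l in("reader_top","rotor_hub","scan_button_top","read_spot","station"):
            for d in bot.tip_of(l,c)[:1]:print(l,d["score"],w(c,d["location"]).round(4))
E
python3 meas.py
```

```text
scene purple 54 [209.1 191.3] [ 0.4556 -0.1785  0.111 ]
scene gold 43 [267.7 203.9] [ 0.5227 -0.0553  0.111 ]
scene sky 62 [243.9 252.2] [ 0.6474 -0.1258  0.111 ]
scene red 157 [217.7 183.6] [ 0.4341 -0.1567  0.111 ]
scene red 94 [182.  236.9] [ 0.5803 -0.2469  0.111 ]
scene green 124 [303.5 199.1] [0.5477 0.0198 0.135 ]
top purple 41 [325.1 241.9] [ 0.4505 -0.1748  0.111 ]
top gold 40 [282.3 216.1] [ 0.521 -0.052  0.111]
top red 46 [350.3 198.8] [ 0.5743 -0.2444  0.111 ]
top green 100 [255.8 206. ] [0.5464 0.0228 0.135 ]
scene axis [ 0.5515 -0.1516  0.111 ]
purple 0.0996 -164.3
gold 0.1006 106.6
sky 0.0993 15.1
red 0.0995 -73.2
green 0.1714 91.3
reader_top 0.76 [ 0.5454 -0.0234  0.1126]
rotor_hub 0.91 [ 0.5421 -0.1521  0.1077]
scan_button_top 0.64 [ 0.5442 -0.0514  0.1079]
read_spot 0.56 [ 0.5475 -0.0518  0.1099]
station 0.85 [ 0.5455 -0.1508 -0.0013]
top ('top', 'sky')
rotor_hub 0.62 [ 0.5467 -0.1469  0.111 ]
scan_button_top 0.42 [0.5455 0.0282 0.1383]
read_spot 0.63 [ 0.5476 -0.0501  0.1109]
station 0.95 [ 0.544  -0.1475  0.0015]
```

Request:
{"method": "jog_arm", "body": {
  "plan": "28.7 -16.9 0 0;28.7 -16.9 0 0;28.7 -16.9 0 0;28.7 -16.9 0 0;28.7 -16.9 0 0;28.7 -16.9 0 0;28.7 -16.9 0 0;28.7 -16.9 0 0;28.7 -16.9 0 0;28.7 -16.9 0 0;28.7 -16.9 0 0;28.7 -16.9 0 0;28.7 -16.9 0 0;28.7 -16.9 0 0;28.7 -16.9 0 0;28.7 -16.9 0 0;0 0 0 0;0 0 0 0",
  "jaw": 0
}}

```text
time: 3.5
tool_pos: [0.5166, -0.1928, 0.2311]
orientation: [3.121, 0.359, -0.001]
ft_force: [0.1, -0.3, -0.3]
gripper_width: 0.002
finger_force: 0.0
```

Request:
{"method": "jog_arm", "body": {
  "plan": "0 0 0 -7;0 0 0 -7;0 0 0 -7;0 0 0 -7;0 0 0 -7;0 0 0 -7;0 0 0 -7;0 0 0 -7;0 0 0 -7;0 0 0 -7;0 0 0 -7;0 0 0 -7;0 0 0 -7;0 0 0 -7;0 0 0 -7;0 0 0 -7;0 0 0 -7;0 0 0 -7;0 0 0 -6;0 0 0 0"
}}

```text
time: 5.17
tool_pos: [0.5147, -0.1953, 0.2314]
orientation: [-0.945, -2.996, 0.001]
ft_force: [-0.5, 0.0, -0.2]
gripper_width: -0.003
finger_force: 0.0
```

Request:
{"method": "jog_arm", "body": {
  "plan": "0 0 20 0;0 0 20 0;0 0 20 0;0 0 20 0;0 0 20 0;0 0 20 0;0 0 14 0;0 0 7 0;0 0 6 0;0 0 0 0;0 0 0 0"
}}

```text
time: 6.08
tool_pos: [0.5159, -0.1946, 0.0848]
orientation: [0.948, 2.994, -0.0]
ft_force: [1.1, 0.5, 1.0]
gripper_width: -0.003
finger_force: 0.0
```

```bash
python3 - <<'E'
from h import *
a=bot.camera("scene")[140:310,130:340];cv2.imwrite("pics/c2.png",cv2.resize(a[...,::-1],(735,595),interpolation=cv2.INTER_CUBIC))
print(bot.observe()["joint_pos"])
E
```

```text
[-5.06038867e-01  3.54677534e-01 -2.67628718e-01  9.47017300e-01
 -1.26369158e-04  1.06876728e-01]
```

View pics/c2.png

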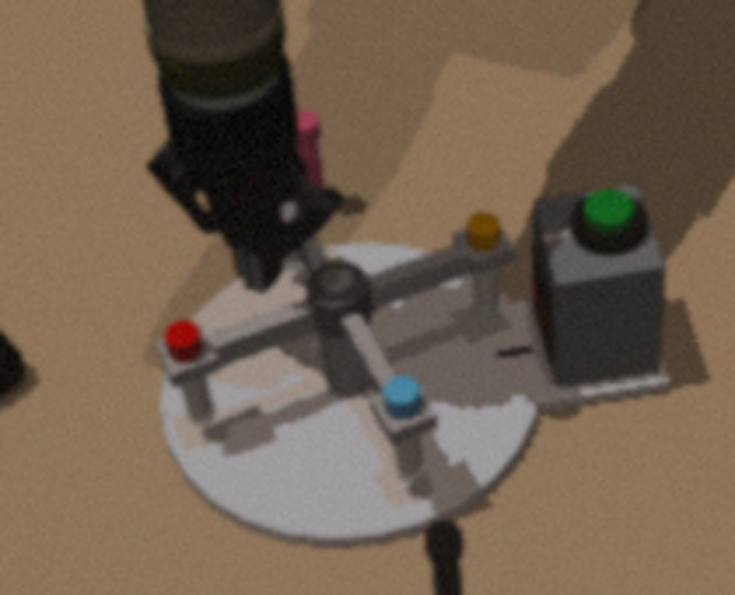

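Request:
{"method": "jog_arm", "body": {
  "plan": "5.75 0.3 0 6;5.75 0.3 0 6;5.75 0.3 0 6;5.75 0.3 0 6;5.75 0.3 0 6;5.75 0.3 0 6;5.75 0.3 0 6;5.75 0.3 0 6;5.75 0.3 0 6;5.75 0.3 0 6;5.75 0.3 0 6;5.75 0.3 0 6;5.75 0.3 0 6;5.75 0.3 0 6;5.75 0.3 0 6;5.75 0.3 0 6;2.9 0.1 0 3;2.9 0.1 0 3;0 0 0 0;0 0 0 0"
}}

```text
time: 7.8
tool_pos: [0.5106, -0.109, 0.0852]
orientation: [2.922, 1.152, 0.002]
ft_force: [-0.1, 0.1, 0.2]
gripper_width: 0.003
finger_force: 0.0
```

```bash
cat > m2.py <<'E'
from meas import *
import sys
A=np.array([.547,-.149,.111]);B=np.array([.5515,-.1516,.111])
o=run()
for (c,n),P in o.items():
    d=P-(A if c=="top" else B);print(c,n,np.hypot(*d[:2]).round(4),np.degrees(np.arctan2(d[1],d[0])).round(1))
q=bot.observe();p=q["tool_pos"]-A;v=q["orientation"]
print("tool",np.hypot(*p[:2]),np.degrees(np.arctan2(p[1],p[0])),"yaw",np.degrees(2*np.arctan2(v[1],v[0]))%360,q["tool_pos"])
for c in("scene","top"):
    cv2.imwrite(f"pics/{c}_{sys.argv[1]}.png",bot.camera(c)[...,::-1])
    for d in bot.tip_of("purple_cap",c)[:2]:
        P=w(c,d["location"]);print(c,d["score"],P.round(4),np.degrees(np.arctan2(P[1]+.149,P[0]-.5465)).round(1))
E
python3 m2.py a
```

```text
scene purple 52 [265.7 202.8] [ 0.5184 -0.0589  0.111 ]
scene gold 54 [248.1 249.7] [ 0.6425 -0.1165  0.111 ]
scene sky 61 [183.2 238.9] [ 0.5865 -0.2447  0.111 ]
scene red 150 [217.5 181.8] [ 0.4282 -0.1564  0.111 ]
scene red 74 [205.7 193.6] [ 0.4616 -0.1866  0.111 ]
scene green 89 [303.9 198.8] [0.5469 0.0208 0.135 ]
top purple 33 [283.1 219.1] [ 0.5125 -0.0544  0.111 ]
top gold 45 [304.7 174.7] [ 0.6404 -0.1134  0.111 ]
top green 95 [255.8 206. ] [0.5465 0.0229 0.135 ]
scene purple 0.0984 109.7
scene gold 0.0976 21.1
scene sky 0.0994 -69.4
scene red 0.0965 -158.7
scene green 0.1725 91.5
top purple 0.1007 110.0
top gold 0.0999 20.9
top green 0.1719 90.2
tool 0.05419318602152324 132.54293922004533 yaw 42.994020074373104 [ 0.51035768 -0.10907204  0.08487794]
scene 0.66 [ 0.3697 -0.158   0.0856] -177.1
scene 0.54 [ 0.5118 -0.0561  0.1118] 110.5
top 0.56 [ 0.5122 -0.0552  0.1102] 110.1
```

Request:
{"method": "jog_arm", "body": {
  "plan": "1.9 0.05 0 2;1.9 0.05 0 2;1.9 0.05 0 2;1.9 0.05 0 2;1.9 0.05 0 2;1.9 0.05 0 2;1 0 0 1;1 0 0 1;0 0 0 0;0 0 0 0"
}}

```text
time: 8.93
tool_pos: [0.5207, -0.1011, 0.0842]
orientation: [3.042, 0.786, -0.0]
ft_force: [-2.2, -0.8, 0.5]
gripper_width: 0.001
finger_force: 0.6
```

```bash
python3 m2.py b; python3 - <<'E'
from h import *
a=cv2.imread("pics/top_b.png")[150:270,230:370];b=cv2.imread("pics/scene_b.png")[150:300,150:325]
cv2.imwrite("pics/c3.png",cv2.resize(a,(700,600),interpolation=cv2.INTER_CUBIC))
cv2.imwrite("pics/c4.png",cv2.resize(b,(700,600),interpolation=cv2.INTER_CUBIC))
E
```

```text
scene purple 51 [270.1 209.2] [ 0.5395 -0.0528  0.111 ]
scene gold 53 [237.2 253.4] [ 0.6475 -0.1394  0.111 ]
scene sky 59 [179.8 231.4] [ 0.564  -0.2506  0.111 ]
scene red 166 [216.2 183.7] [ 0.4337 -0.16    0.111 ]
scene green 90 [303.6 198.8] [0.5468 0.0201 0.135 ]
top purple 26 [280.9 211.1] [ 0.5351 -0.0477  0.111 ]
top gold 46 [312.5 172.7] [ 0.6465 -0.1356  0.111 ]
top green 96 [255.8 206.1] [0.5463 0.0227 0.135 ]
scene purple 0.0995 96.9
scene gold 0.0968 7.3
scene sky 0.0998 -82.8
scene red 0.1181 -175.9
scene green 0.1717 91.6
top purple 0.102 96.7
top gold 0.1004 7.7
top green 0.1717 90.2
tool 0.05465156294732459 118.76688238920117 yaw 28.958468811522486 [ 0.52069909 -0.10109326  0.08422185]
scene 0.68 [ 0.5361 -0.0491  0.1093] 95.9
scene 0.51 [ 0.5589 -0.2507  0.0241] -83.0
top 0.36 [ 0.536  -0.0465  0.1079] 95.9
top 0.2 [ 0.4723 -0.4063 -0.0019] -106.1
```

View pics/c3.png

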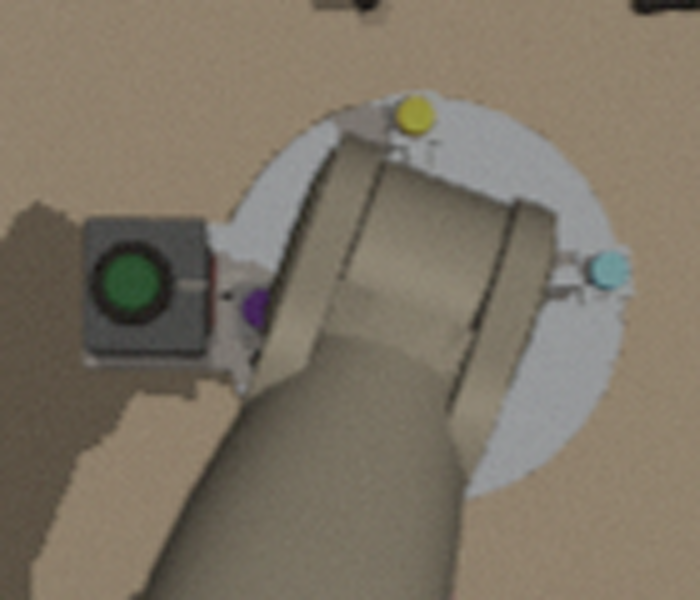

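Top view: purple is at crop (258,308), slightly short of the index line at row ≈285–295. I'll measure the reader's direction from the two index lines in the first top picture.

```bash
python3 - <<'E'
from h import *
im=cv2.imread("pics/top0.png").astype(int).sum(2)
A=np.array([.547,-.149])
# white line on reader top: cols 264-270 ; black line on plate: cols 275-282
for nm,cols,z,s in [("white",range(264,271),.115,1),("black",range(275,282),.012,-1)]:
    for u in cols:
        c=s*im[200:216,u].astype(float); k=np.argmax(np.convolve(c,[1,2,1],'same')[3:-3])+3
        wgt=np.clip(c[k-2:k+3]-np.sort(c[k-3:k+4])[:3].mean(),0,None);v=200+(wgt@np.arange(k-2,k+3))/wgt.sum()
        P=ray("top",(u,v),z);print(nm,u,round(v,2),P.round(4),np.degrees(np.arctan2(P[1]-A[1],P[0]-A[0])).round(2))
# plate circle: bright low-sat mask -> ellipse fit through world coords
hsv=cv2.cvtColor(cv2.imread("pics/top0.png"),cv2.COLOR_BGR2HSV)
m=np.float32((hsv[...,1]<45)&(hsv[...,2]>110));pts=[]
for a in np.radians(np.arange(0,360,5)):
    if 60<np.degrees(a)<125: continue
    rs=np.arange(.105,.14,.0005)
    val=[hsv[tuple(np.round(px("top",[A[0]+r*np.cos(a),A[1]+r*np.sin(a),.012])[::-1]).astype(int))][1] for r in rs]
    r=rs[np.argmax(np.convolve(val,np.r_[np.ones(8),-np.ones(8)],'same')[8:-8])+8];pts.append(A+r*np.r_[np.cos(a),np.sin(a)])
pts=np.array(pts)
from scipy.optimize import least_squares
f=least_squares(lambda p:np.hypot(*(pts-p[:2]).T)-p[2],[*A,.125],loss="soft_l1",f_scale=.001);print(f.x)
E
```

```text
white 264 212.73 [ 5.292e-01 -1.000e-04  1.150e-01] 96.82
white 265 202.5 [ 0.5582 -0.0023  0.115 ] 85.62
white 266 206.38 [ 0.5473 -0.0053  0.115 ] 89.88
white 267 206.58 [ 0.5468 -0.0082  0.115 ] 90.08
white 268 206.72 [ 0.5464 -0.011   0.115 ] 90.23
white 269 206.5 [ 0.5471 -0.0138  0.115 ] 89.94
white 270 206.31 [ 0.5477 -0.0166  0.115 ] 89.68
black 275 208.93 [ 0.5467 -0.0311  0.012 ] 90.13
black 276 208.96 [ 0.5467 -0.0341  0.012 ] 90.14
black 277 208.98 [ 0.5467 -0.0371  0.012 ] 90.15
black 278 208.87 [ 0.5471 -0.0402  0.012 ] 89.94
black 279 208.8 [ 0.5474 -0.0432  0.012 ] 89.8
black 280 208.87 [ 0.5472 -0.0463  0.012 ] 89.87
black 281 208.78 [ 0.5476 -0.0493  0.012 ] 89.68Traceback (most recent call last):
  File "<stdin>", line 16, in <module>
  File "h.py", line 11, in px
    i=bot.camera_info(cam);K=np.array(i["K"]);T=np.linalg.inv(i["world_from_camera"])
ValueError: time passes only in moves, steps and waits
```

Request:
{"method": "jog_arm", "body": {
  "plan": "0.95 0 0 1;0.95 0 0 1;0.95 0 0 1;0.95 0 0 1;0.95 0 0 1;0.95 0 0 1;0 0 0 0;0 0 0 0"
}}

```text
time: 9.9
tool_pos: [0.5261, -0.0983, 0.0843]
orientation: [-3.079, -0.625, -0.0]
ft_force: [-1.5, -1.5, -0.9]
gripper_width: 0.005
finger_force: 0.4
```

```bash
python3 m2.py c
```

```text
scene purple 61 [271.2 213.2] [ 0.552  -0.0526  0.111 ]
scene gold 55 [232.1 254.8] [ 0.6491 -0.1501  0.111 ]
scene sky 56 [178.8 227.6] [ 0.5529 -0.2522  0.111 ]
scene red 160 [218.4 183.3] [ 0.4335 -0.1549  0.111 ]
scene green 92 [303.8 198.8] [0.5468 0.0205 0.135 ]
top purple 19 [280.2 207.1] [ 0.5465 -0.0456  0.111 ]
top gold 47 [316.4 172.5] [ 0.6473 -0.1467  0.111 ]
top green 94 [255.8 206. ] [0.5464 0.0227 0.135 ]
scene purple 0.099 89.7
scene gold 0.0976 0.9
scene sky 0.1006 -89.2
scene red 0.118 -178.4
scene green 0.1722 91.6
top purple 0.1034 90.3
top gold 0.1003 1.3
top green 0.1718 90.2
tool 0.054806356840921916 112.46377157726883 yaw 22.953696666807616 [ 0.52605854 -0.09835228  0.08427476]
scene 0.63 [ 0.3719 -0.1558  0.0885] -177.8
scene 0.5 [ 0.5452 -0.0524  0.1138] 90.8
```

Purple is at roughly 90.5–91°. I'll back off, lift and re-measure without the arm in the way.

Request:
{"method": "jog_arm", "body": {
  "plan": "-5 0 0 0;-5 0 0 0;-5 0 0 0;0 0 -12 0;0 0 -20 0;0 0 -25 0;0 0 -25 0;0 0 -25 0;-35 0 -10 0;-35 0 0 0;-35 0 0 0;-35 0 0 0;0 0 0 0;0 0 0 0"
}}

```text
time: 11.37
tool_pos: [0.3817, -0.1594, 0.2016]
orientation: [3.079, 0.62, 0.001]
ft_force: [-0.5, -0.4, 0.3]
gripper_width: -0.001
finger_force: 0.0
```

```bash
python3 m2.py d; python3 - <<'E'
from h import *
a=cv2.imread("pics/top_d.png")[150:270,230:370]
cv2.imwrite("pics/c5.png",cv2.resize(a,(700,600),interpolation=cv2.INTER_CUBIC))
E
```

```text
scene purple 75 [270.9 212.8] [ 0.5505 -0.0529  0.111 ]
scene gold 52 [231.9 254.8] [ 0.6491 -0.1503  0.111 ]
scene sky 56 [179.2 227.5] [ 0.5527 -0.2512  0.111 ]
scene red 175 [218.2 182.9] [ 0.432  -0.1552  0.111 ]
scene green 126 [303.5 199. ] [0.5474 0.0197 0.135 ]
top purple 39 [281.1 207.3] [ 0.5459 -0.0481  0.111 ]
top gold 48 [316.4 172.6] [ 0.6471 -0.1468  0.111 ]
top red 44 [316.2 242.8] [ 0.4474 -0.1496  0.111 ]
top green 102 [255.8 206. ] [0.5466 0.0228 0.135 ]
scene purple 0.0987 90.6
scene gold 0.0976 0.7
scene sky 0.0996 -89.3
scene red 0.1195 -178.3
scene green 0.1714 91.4
top purple 0.1009 90.6
top gold 0.1001 1.3
top red 0.0996 -179.7
top green 0.1718 90.1
tool 0.16375709977195213 -176.42929307479105 yaw 22.901669779417432 [ 0.3835608  -0.15919883  0.20163838]
scene 0.75 [ 0.549  -0.0488  0.1094] 88.5
scene 0.51 [ 0.3738 -0.1562  0.0862] -177.6
top 0.61 [ 0.5461 -0.0467  0.1108] 90.2
```

View pics/c5.png

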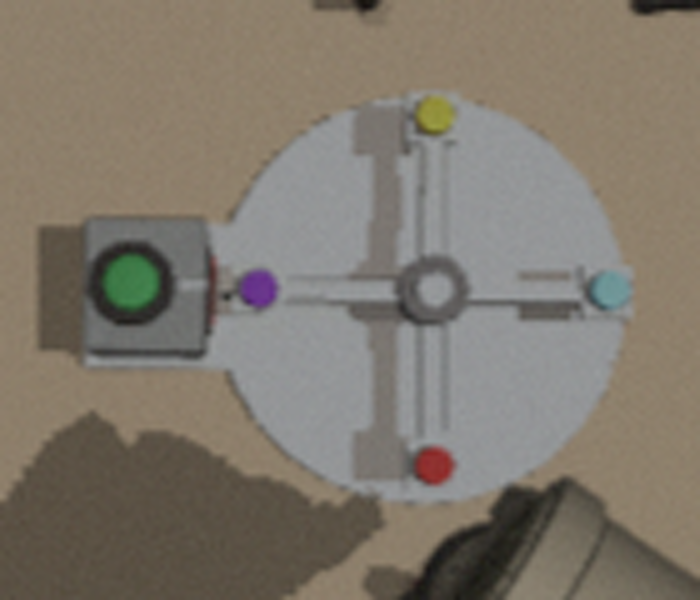

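The picture shows the purple cap at (258,288), on the index line and squarely before the window. The red–gold spoke reads ~0.7° off, which is within measurement error. Next is the button.

Request:
{"method": "jog_arm", "body": {
  "plan": "22 -10.2 0 0;22 -10.2 0 0;22 -10.2 0 0;22 -10.2 0 0;22 -10.2 0 0;22 -10.2 0 0;22 -10.2 0 0;22 -10.2 0 0;22 -10.2 0 0;22 -10.2 0 0;0 0 0 0;0 0 0 0;0 0 0 0"
}}

```text
time: 12.75
tool_pos: [0.5457, 0.0212, 0.2007]
orientation: [-3.078, -0.627, 0.002]
ft_force: [-0.5, 0.5, 0.4]
gripper_width: -0.004
finger_force: 0.0
```

Request:
{"method": "jog_arm", "body": {
  "plan": "0 0 15 0;0 0 15 0;0 0 15 0;0 0 10 0;0 0 3 0;0 0 0 0;0 0 0 0"
}}

```text
time: 13.33
tool_pos: [0.5461, 0.0204, 0.1438]
orientation: [3.079, 0.624, 0.001]
ft_force: [0.0, -0.7, -0.1]
gripper_width: -0.003
finger_force: 0.0
```

Request:
{"method": "jog_arm", "body": {
  "plan": "0 0 1 0;0 0 1 0;0 0 1 0;0 0 1 0;0 0 1 0;0 0 1 0;0 0 0 0;0 0 0 0"
}}

```text
time: 14.0
tool_pos: [0.546, 0.0208, 0.1372]
orientation: [3.079, 0.625, -0.0]
ft_force: [-0.9, -0.3, 0.1]
gripper_width: 0.002
finger_force: 0.0
```

Request:
{"method": "jog_arm", "body": {
  "plan": "0 0 1 0;0 0 1 0;0 0 1 0;0 0 0 0;0 0 0 0"
}}

```text
time: 14.42
tool_pos: [0.546, 0.0208, 0.1344]
orientation: [3.079, 0.625, 0.0]
ft_force: [-0.8, -1.0, 3.1]
gripper_width: -0.002
finger_force: 1.4
```

Request:
{"method": "jog_arm", "body": {
  "plan": "0 0 1 0;0 0 1 0;0 0 1 0;0 0 0 0;0 0 0 0"
}}

```text
time: 14.83
tool_pos: [0.546, 0.0208, 0.1314]
orientation: [3.079, 0.625, 0.0]
ft_force: [-1.8, 1.3, 4.6]
gripper_width: -0.002
finger_force: 2.3
```

Request:
{"method": "jog_arm", "body": {
  "plan": "0 0 1 0;0 0 1 0;0 0 0 0;0 0 0 0"
}}

```text
time: 15.17
tool_pos: [0.5461, 0.0207, 0.1309]
orientation: [3.078, 0.625, 0.002]
ft_force: [-3.9, 0.1, 14.5]
gripper_width: 0.001
finger_force: 7.0
```

The travel stopped and the force jumped to 14.5 N, so the button is fully down. I'll release it and move clear.

Request:
{"method": "jog_arm", "body": {
  "plan": "0 0 -2 0;0 0 -3 0;0 0 -5 0;0 0 -10 0;0 0 -20 0;0 0 -25 0;0 0 -25 0;0 0 -20 0;-30 0 0 0;-30 0 0 0;-30 0 0 0;-30 0 0 0;0 0 0 0;0 0 0 0"
}}

```text
time: 16.33
tool_pos: [0.4346, -0.0264, 0.2399]
orientation: [3.079, 0.622, 0.001]
ft_force: [0.8, 0.5, 0.2]
gripper_width: -0.001
finger_force: 0.0
```

```bash
python3 m2.py e|grep -v "red 1"; python3 -c "
from h import *
a=cv2.imread('pics/scene_e.png')[150:300,150:325]
cv2.imwrite('pics/c6.png',cv2.resize(a,(700,600),interpolation=cv2.INTER_CUBIC))"
```

```text
scene purple 72 [270.9 213. ] [ 0.5513 -0.0531  0.111 ]
scene gold 53 [231.8 254.8] [ 0.649  -0.1506  0.111 ]
scene sky 58 [179.1 227.6] [ 0.5528 -0.2514  0.111 ]
scene green 124 [303.5 199.1] [0.5476 0.0196 0.135 ]
top purple 39 [281.1 207.3] [ 0.5459 -0.0481  0.111 ]
top gold 45 [316.3 172.7] [ 0.6469 -0.1466  0.111 ]
top red 44 [316.2 242.8] [ 0.4474 -0.1496  0.111 ]
top green 101 [255.7 205.9] [0.5467 0.0229 0.135 ]
scene purple 0.0985 90.1
scene gold 0.0975 0.6
scene sky 0.0998 -89.2
scene red 0.118 -178.2
scene green 0.1713 91.3
top purple 0.1009 90.6
top gold 0.1 1.4
top red 0.0996 -179.7
top green 0.1719 90.1
tool 0.16538029982433058 132.01748949462376 yaw 22.921684470622708 [ 0.43630147 -0.02613227  0.23977715]
scene 0.55 [ 0.3714 -0.1544  0.0862] -178.2
scene 0.48 [ 0.546  -0.0509  0.1099] 90.3
top 0.44 [ 0.3727 -0.1557  0.0875] -177.8
top 0.37 [ 0.5478 -0.0478  0.1089] 89.3
```

View pics/c6.png

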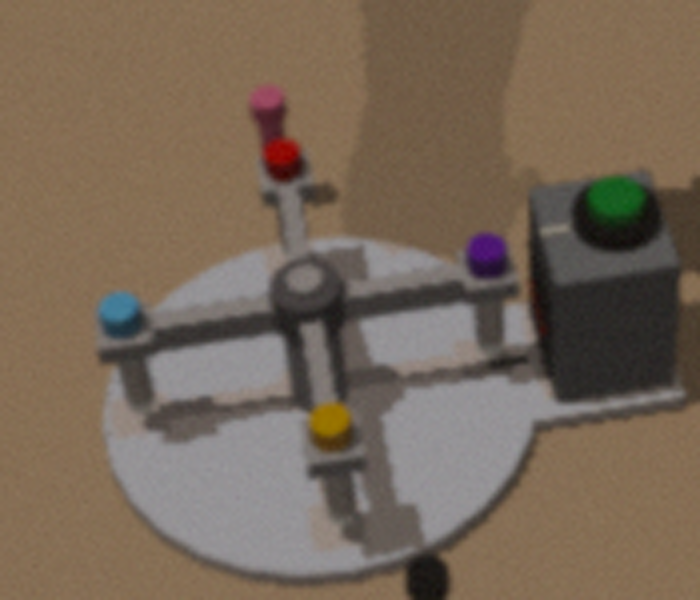

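The picture shows the purple cap at (487,255), in line with the white index line. The button at (617,200) is back up, all four tubes are hanging, and the arm is clear.

```bash
python3 -c "
from plant import bot
print(bot.finish_job())"
```

```text
the job is handed in; nothing more can be done
None
```

Job handed in at about 17 s: the purple tube stands on the index line in front of the reader (measured within about 1°), and the green button was pressed fully down afterwards and sprang back. The arm is clear and I moved nothing else; no verdict came back.

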